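# Set the imprint pressure of the postmark press

## Task

Set up the postmark press for the souvenir folder on its bed: turn the big outer coarse wheel clockwise until the stamp just rests on the folder and the needle stands in the dial's blue contact band. Then bring the needle up into the green band with the small inner fine knob alone, and let go. Work gently: the needle must never reach the red zone, the folder must not be shifted and nothing else on the table may be disturbed.

Things in the scene. Friction and masses are not known exactly. Their poses are not given: they have to be found in the camera images.
- coarse_grip (a point): Black ribbed coarse wheel, 62 mm diameter, 20 mm tall, vertical axis, on top of the dark C-frame press; white line on top. This point: on the axis at half height; z up. It stays as the wheel turns and sinks 1 mm per rad of the fine knob. Under the wheel 18 mm is open (but for a 32 mm sleeve with a 44 mm collar) down to the press arm. Only the fine knob stands higher than the wheel.
- fine_grip (a point): Fine knob: aluminium knurled knob, 30 mm diameter, 26 mm tall, coaxial above the coarse wheel (its underside 5 mm above the wheel's top face, on an 18 mm spindle), red line on top. This point is on the axis, 9 mm below the knob's top, 32 mm above coarse_grip.
- coarse (a joint): Angle of the coarse wheel, rad; grows clockwise seen from above, which lowers the stamp 6 mm per rad. Range -0.2 to 5.2; it stays where it is left (friction about 0.1 N m).
- fine (a joint): Angle of the fine knob, rad; starts near 0, grows clockwise seen from above, which lowers the stamp 1 mm per rad. Range -0.2 to 10; it stays where it is left (friction about 0.05 N m).
- needle (a joint): Red needle of the white dial, rad clockwise: 0.375 per newton of stamp pressure, 0 while the stamp hangs free. The stamp is sprung, 2 N per mm: once it touches, the needle moves 4.5 rad per rad of the coarse wheel, 0.75 per rad of the fine knob. Blue contact band 0.19 to 1.12; green band 1.95 to 2.55; red zone from 3.37. A black tick each 1 N.
- dial_centre (a point): Centre of the face of the white pressure dial, 90 mm across, on a bracket in front of and beside the stamp, away from the press's column, and carried down with the stamp. The face leans 0.8 rad from upwards towards +x of this point's axes (its z is up), the far side of the table.
- folder_top (a point): Centre of the top of the white hardback souvenir folder (148 x 104 x 12 mm, brown spine, green leaf prints) lying on the aluminium bed under the stamp. The bed's height differs from job to job: the blue stamp head with its round 41 mm rubber face, on the axis of the knobs, starts 8 to 20 mm above the folder; the exact gap is not given, only the needle tells the touch.
- ink_pad: Black round ink pad, 92 mm diameter, 20 mm tall, beside the press; origin at its underside. Leave alone.
- blue_stamp: Hand stamp with blue ball grip, 38 mm wide, 58 mm tall, standing beside the press; origin at its underside. Leave alone.
- wood_stamp: Hand stamp with wooden handle, 38 mm wide, 92 mm tall; origin at its underside. Leave alone.
- glue_stick: Green and white glue stick, 26 mm diameter, 92 mm tall, standing; origin at its underside. Leave alone.
- card_stack: Stack of cards, 148 x 104 x 20 mm; origin at its underside. Leave alone.
- gift_box: Green and yellow gift box, 90 x 60 x 45 mm; origin at its underside. Leave alone.
- pen: Blue pen lying flat, 130 mm long, 13 mm thick; origin at the table under its middle. Leave alone.

How it is judged:
By the outcome, as a careful person would: the job done as asked, in the order asked, and still so for the second after the job is handed in, with the robot touching nothing.
It also fails if it takes over 61 s, if anything falls off the work surface, if the arm or the gripper's body presses on something with over 40 N, if the wrist force passes 120 N, or if a joint passes its speed limit or range.

## Robot

A 6-joint arm with a two-finger parallel gripper is mounted at the origin on the work surface. World frame = base frame: x ahead of the robot, y to its left, z up, the work surface at z = 0. Lengths are in m, angles in degrees, forces in N, time in s.
With the tool pointing down it reaches from about 0.425 to 0.95 m from the base axis. Payload 3.5 kg.
Tool frame: the origin (TCP) lies between the finger pads; the fingertips stand tcp_to_tips ahead of it and the grasp point (between the pads) lies 5 mm behind it (tcp_to_tips is the distance from the TCP to the fingertips, in m); z points along the fingers, y is the direction in which the jaws open and shut (so a half turn about z gives the same grasp; the last joint's range is limited). The gripper opens to 85 mm and grips with 20 to 120 N. Pads are 22 mm wide; open, the fingers measure 114 mm over their backs; the gripper's body (76 mm by 85 mm) begins 54 mm behind the grasp point. The pads swing forward as they close: fully open they stand 13 mm farther back than shut.
Start: joints at [55.061, 16.404, 90.338, -0, 73.258, -8.594], TCP at [0.3, 0.605, 0.245] pointing down, gripper open.
Joint ranges: [-158.93, 158.93], [-51.34, 127.21], [12.03, 142.37], [-87.48, 267.48], [13.55, 161.25], [-162.69, 162.69]. Speed limits (degrees/s): [159.86, 159.86, 180, 180, 180, 180].

## Interface

Orientations are given as a 3x3 rotation matrix whose columns are the frame's x, y, z axes.
In Python, from plant import * gives the robot as it stands.
- The arm moves only by the tool jog_arm, never from a script. Its argument "targets" is a list of rows, each an object with "slide": the shift along the tool's x, y, z in cm, a list of three; "delta_rot": the turn, a rotation vector about the tool's x, y, z in degrees, a list of three. In form: [{"slide": [x, y, z], "delta_rot": [rx, ry, rz]}, ...]. A call has 1 to 8 rows; each row is the pose to reach, as a shift and turn from the pose commanded when the call began, along the tool's axes at that moment; what a row does not reach only later rows make up. A row lasts 1/12 s, in which the tool goes at most 41.7 mm and 7.16 degrees, less where a joint would pass 70% of its speed; a pose out of reach is approached as far as the arm can. A call with a gripper value outside its range is refused whole. "jaw" is the opening, from 0 (shut) to 1 (fully open), set as the call begins (left out, the last holds). The fingers move at their own pace and stop on an object; "newtons" is the grip in N (left out, the last holds). Time passes only in rows, so rows that repeat a pose let the fingers close. It gives the time, the measured TCP pose, the force and the opening at its end, in the units of the state.
- state(): the state, without advancing time (a new reading comes with each control period).
- capture(name): name is "scene" or "top" or "wrist"; returns (picture, depth): 480x640x3 uint8, red, green, blue; 480x640 float32, m along the optical axis (not along the pixel's ray), 0 where there is no reading.
- calibration(name): a dict with "camera_matrix" (3x3 intrinsics, pixels), "R" (3x3) and "t" (3): a world point X has camera coordinates R X + t. Camera axes: x right, y down, z forward; pixel columns grow to the right and rows downward; lengths in m; the calibration is good to about 2 mm. A picture is of the moment at which its call begins: read the wrist's pose just before it. calibration takes no time and is no camera call; for the wrist camera it gives the pose at the moment of the call.
- sign_off(): hands the job in, once; it reports no verdict.
Trained networks look in the newest picture that a camera, given by its name, has taken for a name from the list of things; names that differ only in an ending like _2 or _b are one class to them, and where a whole thing is asked for, a point or a joint stands for the part that bears it (a point fixed in the world has none). Each returns a list of dicts, best first, with "p" (0 to 1); they miss things now and then, are a little off and sometimes report something else, mostly with a low value. They report only what shows in the picture. A call takes as long as a camera call.
- trace(camera, query): "region" (480x640 bool, what is visible of it) and "at" ([column, row] in pixels, amid what is visible of it).
- place_of(camera, query): "at" ([column, row] in pixels: a listed point, or the origin of a listed thing).
The state is a dict: "time": time; "joint_pos": joint angles; "qd": joint speeds; "effort": joint torques, N m; "tcp_pos": TCP position; "ee_rot": TCP orientation; "wrist_force": force on the tool from outside, world axes, zero at the start; "wrist_torque": the same for the moment, N m; "opening": finger opening in m.
Only numpy, scipy, OpenCV 4.12 (cv2) and the standard library are available. Lean on these libraries where they do the work, as an engineer would, in place of code of your own. Each camera call takes 0.05 s, during which the arm holds its last target. There are 200 camera calls.

## Working session

There is one attempt and no reset: what is moved stays moved. The work goes in short steps, Python scripts to look and compute and a tool call to move; the robot and the scene stay as the last step left them, time stands still between calls to the robot, and variables do not carry over. Pictures are saved under pics/ and viewed, about 8 in all and at most 12, crops included, and the job is handed in when it is done.

Besides the shell and the picture viewer there is one more tool, called by a JSON object that holds its "op" and its "data". jog_arm: Moves the arm, as the interface text tells. Its arguments: {"type":"object","properties":{"targets":{"type":"array"},"jaw":{"type":"number"},"newtons":{"type":"number"}},"required":["targets"]}

```bash
ls; mkdir -p pics; cat > h.py <<'E'
from plant import *
import numpy as np, cv2
def ray(cal,px):
    K,R,t=[np.array(cal[k],float) for k in("camera_matrix","R","t")]
    t=t.ravel(); d=R.T@np.linalg.inv(K)@np.array([px[0],px[1],1.]); return -R.T@t,d
def p3(cal,px,z):  # depth
    c,d=ray(cal,px); return c+d*z
def pz(cal,px,z):  # world height
    c,d=ray(cal,px); return c+d*(z-c[2])/d[2]
def proj(cal,X):
    K,R,t=[np.array(cal[k],float) for k in("camera_matrix","R","t")]
    c=R@np.array(X)+t.ravel(); p=K@c; return p[:2]/p[2]
def save(n,im): cv2.imwrite('pics/'+n+'.png',im[:,:,::-1])
E
python3 - <<'E'
from h import *
np.set_printoptions(precision=4,suppress=True)
print(state())
for n in("scene","top"):
    im,d=capture(n); save(n+'0',im); c=calibration(n); print(n,c)
    for q in("coarse_grip","fine_grip","dial_centre","folder_top","wood_stamp","glue_stick","blue_stamp","ink_pad","card_stack","gift_box","pen"):
        for r in place_of(n,q)[:2]:
            u,v=np.array(r["at"]).round().astype(int); z=d[min(max(v,0),479),min(max(u,0),639)]
            print(q,round(r["p"],2),u,v,p3(c,r["at"],z))
E
```

```text
pics
{'time': 0.0, 'joint_pos': array([55.0623, 16.4553, 90.423 , -0.0001, 73.2581, -8.5929]), 'qd': array([ 0.1965, -0.0288, -0.0545,  0.0533, -0.0365,  0.0515]), 'effort': array([  0.0013, -40.5986, -29.2624,  -0.0001,   0.0059,   0.    ]), 'tcp_pos': array([0.2991, 0.6044, 0.2439]), 'ee_rot': array([[-0.8961,  0.4438, -0.0014],
       [ 0.4438,  0.8961, -0.002 ],
       [ 0.0004, -0.0024, -1.    ]]), 'wrist_force': array([0.6135, 0.5739, 0.282 ]), 'wrist_torque': array([-0.0121,  0.0384, -0.0077]), 'opening': 0.08522448464630764}
scene {'camera_matrix': array([[593.5774,   0.    , 314.5785],
       [  0.    , 593.5774, 242.4674],
       [  0.    ,   0.    ,   1.    ]]), 'R': array([[-0.1715,  0.9851,  0.0137],
       [ 0.7845,  0.1449, -0.6029],
       [-0.5959, -0.0927, -0.7977]]), 't': array([ 0.1141, -0.3257,  1.9263])}
coarse_grip 0.71 254 246 [ 0.6186 -0.1565  0.2145]
fine_grip 0.56 252 232 [ 0.6067 -0.162   0.2511]
dial_centre 0.76 228 283 [ 0.6835 -0.2098  0.1374]
folder_top 0.72 508 270 [ 0.4118  0.4987 -0.0104]
folder_top 0.55 257 279 [ 0.6181 -0.1595  0.071 ]
wood_stamp 
[... 631 characters left out ...]
y([-0.0316,  0.5368,  1.9425])}
coarse_grip 0.87 365 215 [ 0.5884 -0.15    0.2388]
fine_grip 0.93 369 210 [ 0.5995 -0.1603  0.2559]
dial_centre 0.77 380 186 [ 0.6834 -0.2044  0.1348]
folder_top 0.62 362 219 [ 0.5793 -0.1453  0.2168]
folder_top 0.59 309 187 [0.6887 0.0043 0.0879]
wood_stamp 0.45 466 288 [ 0.3752 -0.4681  0.0828]
glue_stick 0.59 308 185 [0.6943 0.01   0.0901]
blue_stamp 0.59 405 182 [ 0.7055 -0.2916  0.0566]
ink_pad 0.56 417 217 [ 0.6003 -0.3334  0.0296]
card_stack 0.6 466 229 [ 0.5606 -0.4878  0.0213]
card_stack 0.41 464 287 [ 0.3801 -0.4682  0.0607]
gift_box 0.85 159 210 [0.6244 0.4691 0.0508]
pen 0.65 156 273 [0.43   0.4875 0.0056]
pen 0.49 366 210 [ 0.6017 -0.1538  0.2513]
```

```bash
python3 - <<'E'
import cv2,numpy as np
a=cv2.imread('pics/scene0.png')[150:380,90:360]; b=cv2.imread('pics/top0.png')[130:320,270:500]
a=cv2.resize(a,(400,341),interpolation=2);b=cv2.resize(b,(400,330),interpolation=2)
cv2.imwrite('pics/c0.png',np.hstack([a[:330],b]))
E
```

```text
(no output)
```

View pics/c0.png

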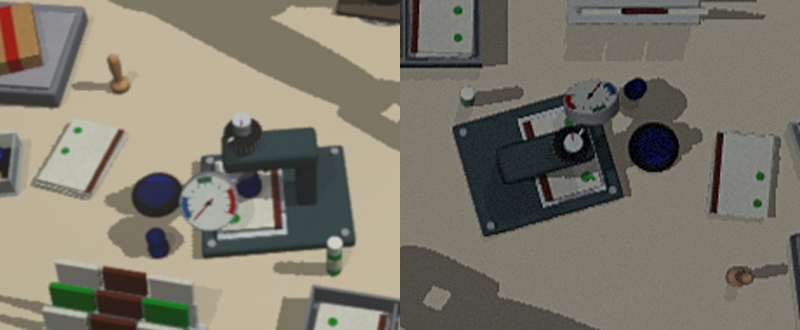

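```bash
python3 - <<'E'
from h import *
import plant
np.set_printoptions(precision=4,suppress=True)
print([k for k in dir(plant) if not k.startswith('_')], getattr(plant,'tcp_to_tips',None))
def tri(a,b):
    (c1,d1),(c2,d2)=ray(calibration("scene"),a),ray(calibration("top"),b)
    A=np.stack([d1,-d2],1); s=np.linalg.lstsq(A,c2-c1,rcond=None)[0]
    p,q=c1+s[0]*d1,c2+s[1]*d2; return (p+q)/2,np.linalg.norm(p-q)
print(tri((252,232),(369,210)),tri((254,246),(365,215)),tri((228,283),(380,186)))
print(ray(calibration("scene"),(0,0))[0],ray(calibration("wrist"),(0,0))[0],calibration("wrist"))
s=state(); print(s["ee_rot"].T@(np.array([.602,-.162,.40])-s["tcp_pos"]))
E
```

```text
['PlanningError', 'calibration', 'capture', 'place_of', 'sign_off', 'state', 'tcp_to_tips', 'trace'] 0.014
(array([ 0.6014, -0.1624,  0.2439]), np.float64(0.0012914739606619179)) (array([ 0.5939, -0.1602,  0.1795]), np.float64(0.008341536624221742)) (array([ 0.6836, -0.2079,  0.1373]), np.float64(0.004597579432644358))
[1.4229 0.1133 1.3387] [0.2401 0.6353 0.374 ] {'camera_matrix': array([[427.0761,   0.    , 310.1503],
       [  0.    , 427.0761, 241.8658],
       [  0.    ,   0.    ,   1.    ]]), 'R': array([[ 0.4433,  0.8964,  0.0001],
       [ 0.8647, -0.4276,  0.2635],
       [ 0.2363, -0.1167, -0.9647]]), 't': array([-0.6759, -0.0345,  0.3781])}
[-0.6114 -0.553  -0.1547]
```

{"op": "jog_arm", "data": {"targets": [{"slide":[0,0,-4],"delta_rot":[0,0,0]},{"slide":[0,0,-8],"delta_rot":[0,0,0]},{"slide":[-2,-2,-11],"delta_rot":[0,0,-4]},{"slide":[-61,-55,-13],"delta_rot":[0,0,-31]},{"slide":[-61,-55,-13],"delta_rot":[0,0,-31]},{"slide":[-61,-55,-13],"delta_rot":[0,0,-31]},{"slide":[-61,-55,-13],"delta_rot":[0,0,-31]},{"slide":[-61,-55,-13],"delta_rot":[0,0,-31]}], "newtons": 25}}

```text
time: 1.87
tcp_pos: [0.385, 0.385, 0.3608]
ee_rot: [[-0.996, -0.086, 0.001], [-0.086, 0.996, 0.0], [-0.001, 0.0, -1.0]]
wrist_force: [0.2, -0.6, 1.0]
opening: 0.0856
```

{"op": "jog_arm", "data": {"targets": [{"slide":[-16.8,-56.4,-2],"delta_rot":[0,0,0]},{"slide":[-16.8,-56.4,-2],"delta_rot":[0,0,0]},{"slide":[-16.8,-56.4,-2],"delta_rot":[0,0,0]},{"slide":[-16.8,-56.4,-2],"delta_rot":[0,0,0]},{"slide":[-16.8,-56.4,-2],"delta_rot":[0,0,0]},{"slide":[-16.8,-56.4,-2],"delta_rot":[0,0,0]},{"slide":[-16.8,-56.4,-2],"delta_rot":[0,0,0]},{"slide":[-16.8,-56.4,-2],"delta_rot":[0,0,0]}]}}

```text
time: 2.53
tcp_pos: [0.5058, 0.0743, 0.3724]
ee_rot: [[-0.997, -0.081, 0.001], [-0.081, 0.997, 0.0], [-0.001, 0.0, -1.0]]
wrist_force: [-0.2, 0.2, 0.4]
opening: 0.0853
```

{"op": "jog_arm", "data": {"targets": [{"slide":[-6,-24,0],"delta_rot":[0,0,0]}]}}

```text
time: 2.62
tcp_pos: [0.5194, 0.0347, 0.3726]
ee_rot: [[-0.997, -0.081, 0.002], [-0.081, 0.997, -0.0], [-0.002, -0.0, -1.0]]
wrist_force: [1.0, 0.2, -0.2]
opening: 0.0855
```

{"op": "jog_arm", "data": {"targets": [{"slide":[-6,-18.5,0],"delta_rot":[0,0,0]},{"slide":[-6,-18.5,0],"delta_rot":[0,0,0]},{"slide":[-6,-18.5,0],"delta_rot":[0,0,0]},{"slide":[-6,-18.5,0],"delta_rot":[0,0,0]},{"slide":[-6,-18.5,0],"delta_rot":[0,0,0]},{"slide":[-6,-18.5,0],"delta_rot":[0,0,0]},{"slide":[-6,-18.5,0],"delta_rot":[0,0,0]},{"slide":[-6,-18.5,0],"delta_rot":[0,0,0]}]}}

```text
time: 3.28
tcp_pos: [0.5935, -0.1422, 0.3718]
ee_rot: [[-0.997, -0.081, -0.0], [-0.081, 0.997, 0.001], [0.0, 0.001, -1.0]]
wrist_force: [0.2, 0.9, 0.2]
opening: 0.0852
```

```bash
python3 - <<'E'
from h import *
np.set_printoptions(precision=4,suppress=True)
s=state(); print(s["tcp_pos"],s["joint_pos"])
c=calibration("wrist"); im,d=capture("wrist")
W=im.copy()
for q in("coarse_grip","fine_grip"):
    for r in place_of("wrist",q)[:2]:
        print(q,r["p"],r["at"],pz(c,r["at"],.244 if q[0]=='f' else .212))
    for r in trace("wrist",q)[:1]:
        m=r["region"]&(d>0); v,u=np.nonzero(m)
        P=np.array([p3(c,(a,b),d[b,a]) for a,b in zip(u,v)])
        top=np.percentile(P[:,2],90); T=P[abs(P[:,2]-top)<.004]
        print('top',top,len(T),(T.min(0)+T.max(0))/2,np.ptp(T,0),T.mean(0))
    
S,_=capture("scene"); 
cv2.imwrite('pics/w1.png',np.hstack([cv2.resize(W,(480,360))[:,:,::-1],cv2.resize(S[220:340,170:277],(320,360),interpolation=2)[:,:,::-1]]))
E
```

```text
[ 0.5935 -0.1422  0.3718] [ -23.0015    4.4169   91.0331    0.028    84.5844 -117.6636]
top 0.2183700610882162 4167 [ 0.5976 -0.1621  0.2175] [0.0632 0.0623 0.0062] [ 0.593  -0.1612  0.2178]
fine_grip 0.7 [148.2, 183.9] [ 0.5692 -0.2408  0.244 ]
fine_grip 0.55 [278.4, 241.1] [ 0.5984 -0.1607  0.244 ]
top 0.21784159110115017 4217 [ 0.5976 -0.1619  0.2172] [0.0632 0.063  0.0067] [ 0.593  -0.1612  0.2177]
```

View pics/w1.png

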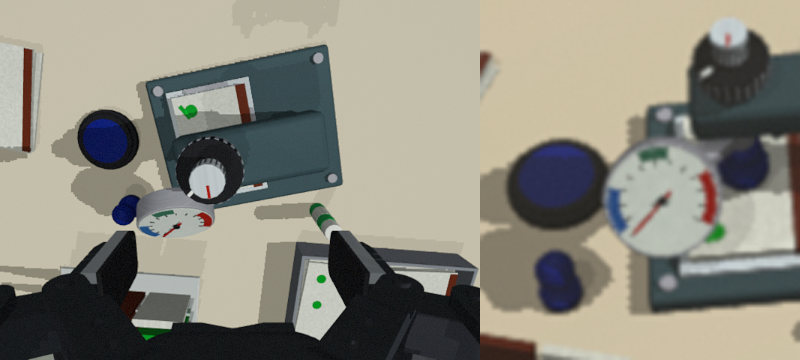

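{"op": "jog_arm", "data": {"targets": [{"slide":[-0.3,-2.0,4],"delta_rot":[0,0,0]},{"slide":[-0.3,-2.0,8],"delta_rot":[0,0,0]},{"slide":[-0.3,-2.0,8.5],"delta_rot":[0,0,0]},{"slide":[-0.3,-2.0,8.5],"delta_rot":[0,0,0]},{"slide":[-0.3,-2.0,8.5],"delta_rot":[0,0,0]}], "jaw": 1}}

```text
time: 4.0
tcp_pos: [0.5987, -0.162, 0.288]
ee_rot: [[-0.997, -0.082, 0.001], [-0.082, 0.997, -0.0], [-0.001, -0.0, -1.0]]
wrist_force: [0.5, 0.3, 0.2]
opening: 0.0857
```

```bash
cat >> h.py <<'E'
def needle(tag=None):
    im,_=capture("scene"); r=trace("scene","dial_centre")
    m=r[0]["region"].astype(np.uint8); c=max(cv2.findContours(m,0,1)[0],key=cv2.contourArea)
    e=cv2.fitEllipse(c); cx,cy=e[0]; k=8
    p=im[int(cy)-24:int(cy)+25,int(cx)-24:int(cx)+25]; big=cv2.resize(p,None,fx=k,fy=k,interpolation=cv2.INTER_CUBIC)
    if tag: save(tag,big)
    f=big.astype(float); red=np.clip(f[:,:,0]-np.maximum(f[:,:,1],f[:,:,2]),0,None)
    c0=((cx-int(cx)+24.5)*k-.5,(cy-int(cy)+24.5)*k-.5)
    pol=cv2.warpPolar(red.astype(np.float32),(200,720),c0,200,cv2.INTER_LINEAR)[:,30:85]
    pr=cv2.blur(np.tile(pol.mean(1),3)[:,None],(1,15))[720:1440,0]; b=int(pr.argmax()); i=np.arange(b-24,b+25)
    w=np.clip(pr[i%720]-pr.max()*.3,0,None); ang=(i*w).sum()/w.sum()/2
    return e,ang,pr.max(),np.median(pr),r[0]["p"]
E
python3 - <<'E'
from h import *
s=state(); print(s["tcp_pos"],s["joint_pos"][5],s["ee_rot"].round(4).tolist())
print(needle('n0')); print(needle()[1])
E
```

```text
[ 0.59866346 -0.16202577  0.28803587] -119.20253539295676 [[-0.9967, -0.0818, 0.0006], [-0.0818, 0.9967, -0.0001], [-0.0006, -0.0001, -1.0]]
(((235.2762908935547, 283.232177734375), (36.841739654541016, 57.0237922668457), 64.890869140625), np.float64(337.1469403301906), np.float32(25.611864), np.float32(0.0), 0.66)
142.25316036469033
```

View pics/n0.png

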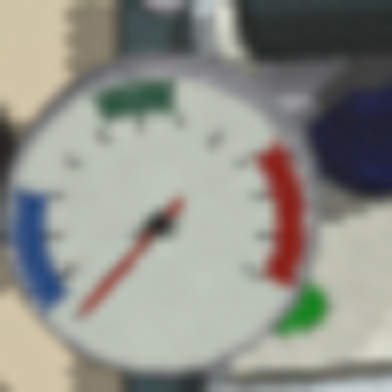

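```bash
cat >> h.py <<'E'
def needle(drop,tag=None):   # drop: expected lowering of dial, m
    im,_=capture("scene"); cal=calibration("scene"); X=pz(cal,(230.2,286.3),.137); X[2]-=drop
    g=proj(cal,X); k=8; o=g.round().astype(int)-24
    big=cv2.resize(im[o[1]:o[1]+49,o[0]:o[0]+49],None,fx=k,fy=k,interpolation=cv2.INTER_CUBIC)
    f=big.astype(float); yy,xx=np.mgrid[:392,:392]; gp=(g-o+.5)*k-.5
    w=np.clip(110-f.max(2),0,None)*(np.hypot(xx-gp[0],yy-gp[1])<32)
    c0=np.array([(xx*w).sum(),(yy*w).sum()])/w.sum()
    red=np.clip(f[:,:,0]-np.maximum(f[:,:,1],f[:,:,2]),0,None)
    pol=cv2.warpPolar(red.astype(np.float32),(200,720),tuple(c0),200,cv2.INTER_LINEAR)[:,50:100]
    pr=cv2.blur(np.tile(pol.mean(1),3)[:,None],(1,15))[720:1440,0]; b=int(pr.argmax()); i=np.arange(b-24,b+25)
    ww=np.clip(pr[i%720]-pr.max()*.3,0,None); ang=(i*ww).sum()/ww.sum()/2
    if tag:
        a=np.deg2rad(ang); q=c0+140*np.array([np.cos(a),np.sin(a)])
        cv2.line(big,tuple(int(v) for v in c0+.7*(q-c0)),tuple(int(v) for v in q),(255,0,255),1); save(tag,big)
    print('needle img deg %.1f  reading %.2f rad  strength %.0f/%.0f  hub off %s px'%(ang,np.deg2rad((ang-A0)%360),pr.max(),np.median(pr),((c0-gp)/k).round(1)))
A0=129.
E
python3 - <<'E'
from h import *
needle(0);needle(0)
E
```

```text
needle img deg 130.6  reading 0.03 rad  strength 49/0  hub off [0.2 0.4] px
needle img deg 130.7  reading 0.03 rad  strength 49/0  hub off [0.2 0.4] px
```

{"op": "jog_arm", "data": {"targets": [{"slide":[0,0,4],"delta_rot":[0,0,0]},{"slide":[0,0,7],"delta_rot":[0,0,0]},{"slide":[0,0,8.2],"delta_rot":[0,0,0]},{"slide":[0,0,8.2],"delta_rot":[0,0,0]},{"slide":[0,0,8.2],"delta_rot":[0,0,0]}], "jaw": 1}}

```text
time: 4.72
tcp_pos: [0.5986, -0.1625, 0.2054]
ee_rot: [[-0.997, -0.081, -0.0], [-0.081, 0.997, -0.0], [0.0, -0.0, -1.0]]
wrist_force: [-0.5, -0.1, 0.8]
opening: 0.0857
```

Set A0=130.6. Close on the wheel.

{"op": "jog_arm", "data": {"targets": [{"slide":[0,0,0],"delta_rot":[0,0,0]},{"slide":[0,0,0],"delta_rot":[0,0,0]},{"slide":[0,0,0],"delta_rot":[0,0,0]},{"slide":[0,0,0],"delta_rot":[0,0,0]},{"slide":[0,0,0],"delta_rot":[0,0,0]},{"slide":[0,0,0],"delta_rot":[0,0,0]},{"slide":[0,0,0],"delta_rot":[0,0,0]}], "jaw": 0.6, "newtons": 25}}

```text
time: 5.3
tcp_pos: [0.5997, -0.1629, 0.208]
ee_rot: [[-0.997, -0.081, 0.005], [-0.081, 0.997, -0.002], [-0.004, -0.002, -1.0]]
wrist_force: [-0.1, 0.3, 5.7]
opening: 0.0614
```

```bash
sed -i 's/^A0=.*/A0=130.6/' h.py; python3 - <<'E'
from h import *
s=state(); print({k:s[k] for k in("time","tcp_pos","wrist_force","wrist_torque","opening")},s["joint_pos"][5])
E
```

```text
{'time': 5.3, 'tcp_pos': array([ 0.59972853, -0.162889  ,  0.20801761]), 'wrist_force': array([-0.08082665,  0.2863203 ,  5.73982158]), 'wrist_torque': array([ 0.1644447 ,  0.04745446, -0.01070626]), 'opening': 0.06139030969029728} -119.20809381097389
```

{"op": "jog_arm", "data": {"targets": [{"slide":[0,0,0],"delta_rot":[0,0,5]},{"slide":[0,0,0],"delta_rot":[0,0,10]},{"slide":[0,0,0],"delta_rot":[0,0,15]},{"slide":[0,0,0],"delta_rot":[0,0,20]},{"slide":[0,0,0],"delta_rot":[0,0,25]},{"slide":[0,0,0],"delta_rot":[0,0,30]},{"slide":[0,0,0],"delta_rot":[0,0,35]},{"slide":[0,0,0],"delta_rot":[0,0,40]}]}}

```text
time: 5.97
tcp_pos: [0.5994, -0.1643, 0.2081]
ee_rot: [[-0.814, 0.581, 0.004], [0.581, 0.814, -0.005], [-0.006, -0.002, -1.0]]
wrist_force: [-1.0, -3.0, 6.0]
opening: 0.0609
```

```bash
cat > n.py <<'E'
from h import *
import sys
s=state(); np.set_printoptions(precision=3,suppress=True); print(s["time"],s["tcp_pos"],s["wrist_force"],s["wrist_torque"],'j6 %.1f'%s["joint_pos"][5])
needle(float(sys.argv[1]),*sys.argv[2:])
E
python3 n.py 0.004
```

```text
5.9667 [ 0.599 -0.164  0.208] [-0.979 -3.011  5.97 ] [-0.518  0.305  0.068] j6 -79.0
needle img deg 131.8  reading 0.02 rad  strength 50/0  hub off [0.3 0.6] px
```

{"op": "jog_arm", "data": {"targets": [{"slide":[0,0,0],"delta_rot":[0,0,5]},{"slide":[0,0,0],"delta_rot":[0,0,10]},{"slide":[0,0,0],"delta_rot":[0,0,15]},{"slide":[0,0,0],"delta_rot":[0,0,20]},{"slide":[0,0,0],"delta_rot":[0,0,25]},{"slide":[0,0,0],"delta_rot":[0,0,30]},{"slide":[0,0,0],"delta_rot":[0,0,33]}]}}

```text
time: 6.6
tcp_pos: [0.5984, -0.165, 0.208]
ee_rot: [[-0.366, 0.93, 0.001], [0.93, 0.366, -0.006], [-0.006, -0.002, -1.0]]
wrist_force: [-5.1, -5.1, 6.1]
opening: 0.0613
```

```bash
python3 n.py 0.0076 n1; python3 - <<'E'
from h import *
# gap estimate: scene crop of stamp/folder area
im,_=capture("scene"); S=cv2.resize(im[220:330,200:320],(480,440),interpolation=2)[:,:,::-1]; n=cv2.imread('pics/n1.png'); cv2.imwrite('pics/c1.png',np.hstack([S,cv2.resize(n,(320,440))]))
E
```

```text
6.6 [ 0.598 -0.165  0.208] [-5.116 -5.054  6.143] [-0.732  0.868  0.061] j6 -46.0
needle img deg 130.8  reading 0.00 rad  strength 50/0  hub off [0.1 0.4] px
```

View pics/c1.png

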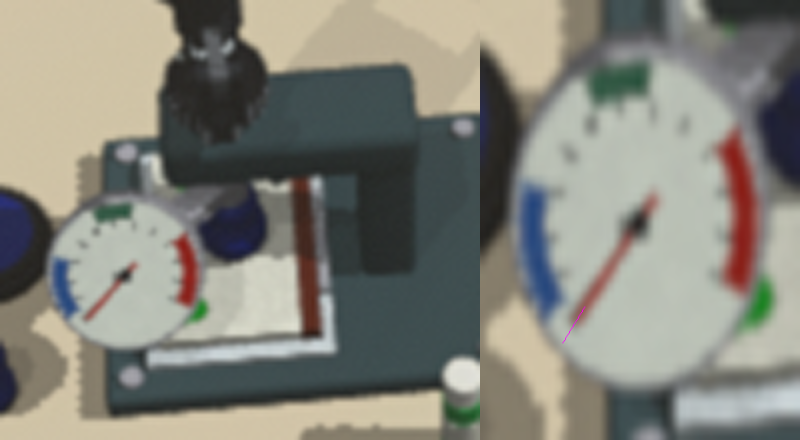

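{"op": "jog_arm", "data": {"targets": [{"slide":[0,0,0],"delta_rot":[0,0,4]},{"slide":[0,0,0],"delta_rot":[0,0,8]},{"slide":[0,0,0],"delta_rot":[0,0,9]},{"slide":[0,0,0],"delta_rot":[0,0,9]}]}}

```text
time: 7.03
tcp_pos: [0.5981, -0.1651, 0.208]
ee_rot: [[-0.219, 0.976, -0.0], [0.976, 0.219, -0.006], [-0.006, -0.002, -1.0]]
wrist_force: [-6.5, -5.0, 8.0]
opening: 0.0616
```

```bash
python3 n.py 0.0086
```

```text
7.0333 [ 0.598 -0.165  0.208] [-6.451 -4.99   8.003] [-0.827  1.009 -0.111] j6 -37.2
needle img deg 130.4  reading 6.28 rad  strength 47/0  hub off [0.1 0.4] px
```

{"op": "jog_arm", "data": {"targets": [{"slide":[0,0,0],"delta_rot":[0,0,2]},{"slide":[0,0,0],"delta_rot":[0,0,2]}]}}

```text
time: 7.25
tcp_pos: [0.598, -0.1651, 0.208]
ee_rot: [[-0.184, 0.983, -0.0], [0.983, 0.184, -0.006], [-0.006, -0.002, -1.0]]
wrist_force: [-5.8, -5.1, 7.2]
opening: 0.061
```

```bash
python3 n.py 0.0088
```

```text
7.25 [ 0.598 -0.165  0.208] [-5.832 -5.06   7.164] [-0.773  0.998 -0.143] j6 -35.1
needle img deg 130.7  reading 0.00 rad  strength 48/0  hub off [0.1 0.5] px
```

{"op": "jog_arm", "data": {"targets": [{"slide":[0,0,0],"delta_rot":[0,0,4]},{"slide":[0,0,0],"delta_rot":[0,0,8]},{"slide":[0,0,0],"delta_rot":[0,0,9]},{"slide":[0,0,0],"delta_rot":[0,0,9]}]}}

```text
time: 7.63
tcp_pos: [0.5977, -0.1651, 0.208]
ee_rot: [[-0.028, 1.0, -0.002], [1.0, 0.028, -0.006], [-0.006, -0.002, -1.0]]
wrist_force: [-6.1, -4.8, 7.1]
opening: 0.0609
```

```bash
python3 n.py 0.0098
```

```text
7.6333 [ 0.598 -0.165  0.208] [-6.111 -4.802  7.057] [-0.754  1.139 -0.091] j6 -26.2
needle img deg 131.1  reading 0.01 rad  strength 43/0  hub off [0.2 0.4] px
```

{"op": "jog_arm", "data": {"targets": [{"slide":[0,0,0],"delta_rot":[0,0,4]},{"slide":[0,0,0],"delta_rot":[0,0,8]},{"slide":[0,0,0],"delta_rot":[0,0,9]},{"slide":[0,0,0],"delta_rot":[0,0,9]}]}}

```text
time: 8.02
tcp_pos: [0.5974, -0.1651, 0.208]
ee_rot: [[0.128, 0.992, -0.003], [0.992, -0.128, -0.006], [-0.006, -0.002, -1.0]]
wrist_force: [-7.8, -5.6, 8.8]
opening: 0.0611
```

```bash
python3 n.py 0.0107
```

```text
8.0167 [ 0.597 -0.165  0.208] [-7.835 -5.56   8.845] [-0.726  1.417 -0.109] j6 -17.2
needle img deg 130.7  reading 0.00 rad  strength 47/0  hub off [0.2 0.4] px
```

{"op": "jog_arm", "data": {"targets": [{"slide":[0,0,0],"delta_rot":[0,0,4]},{"slide":[0,0,0],"delta_rot":[0,0,8]},{"slide":[0,0,0],"delta_rot":[0,0,9]},{"slide":[0,0,0],"delta_rot":[0,0,9]}]}}

```text
time: 8.4
tcp_pos: [0.5971, -0.1651, 0.208]
ee_rot: [[0.282, 0.959, -0.004], [0.959, -0.282, -0.006], [-0.006, -0.002, -1.0]]
wrist_force: [-8.4, -5.3, 9.2]
opening: 0.0615
```

```bash
python3 n.py 0.0116
```

```text
8.4 [ 0.597 -0.165  0.208] [-8.426 -5.254  9.234] [-0.66   1.538 -0.107] j6 -8.2
needle img deg 138.2  reading 0.13 rad  strength 45/0  hub off [0.1 0.4] px
```

{"op": "jog_arm", "data": {"targets": [{"slide":[0,0,0],"delta_rot":[0,0,3]},{"slide":[0,0,0],"delta_rot":[0,0,6]},{"slide":[0,0,0],"delta_rot":[0,0,6]},{"slide":[0,0,0],"delta_rot":[0,0,6]}]}}

```text
time: 8.78
tcp_pos: [0.5969, -0.165, 0.208]
ee_rot: [[0.38, 0.925, -0.004], [0.925, -0.38, -0.005], [-0.007, -0.002, -1.0]]
wrist_force: [-10.0, -4.9, 9.8]
opening: 0.0609
```

```bash
python3 n.py 0.0122 n2
```

```text
8.7833 [ 0.597 -0.165  0.208] [-9.998 -4.912  9.767] [-0.651  1.617 -0.166] j6 -2.2
needle img deg 165.4  reading 0.61 rad  strength 49/0  hub off [0.3 0.5] px
```

View pics/n2.png

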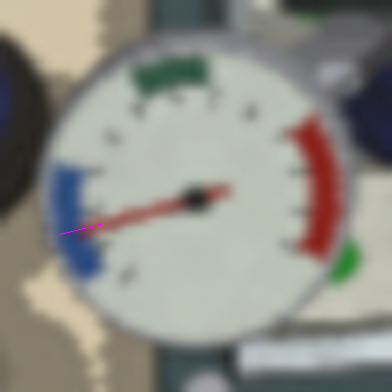

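{"op": "jog_arm", "data": {"targets": [{"slide":[0,0,0],"delta_rot":[0,0,0]},{"slide":[0,0,0],"delta_rot":[0,0,0]},{"slide":[0,0,0],"delta_rot":[0,0,0]},{"slide":[0,0,0],"delta_rot":[0,0,0]},{"slide":[0,0,0],"delta_rot":[0,0,0]},{"slide":[0,0,0],"delta_rot":[0,0,0]}], "jaw": 1}}

```text
time: 9.33
tcp_pos: [0.5984, -0.1622, 0.2046]
ee_rot: [[0.38, 0.925, -0.0], [0.925, -0.38, 0.0], [0.0, -0.0, -1.0]]
wrist_force: [0.3, 0.8, 0.4]
opening: 0.0855
```

```bash
python3 n.py 0.0122
```

```text
9.3333 [ 0.598 -0.162  0.205] [0.253 0.801 0.43 ] [ 0.031  0.049 -0.043] j6 -2.2
needle img deg 163.7  reading 0.58 rad  strength 50/0  hub off [0.3 0.5] px
```

{"op": "jog_arm", "data": {"targets": [{"slide":[0,0,-1.5],"delta_rot":[0,0,0]},{"slide":[-0.1,0,-3.3],"delta_rot":[0,0,0]},{"slide":[-0.1,0,-3.3],"delta_rot":[0,0,0]},{"slide":[-0.1,0,-3.3],"delta_rot":[0,0,0]},{"slide":[-0.1,0,-3.3],"delta_rot":[0,0,0]}]}}

```text
time: 9.8
tcp_pos: [0.5977, -0.1631, 0.237]
ee_rot: [[0.38, 0.925, -0.001], [0.925, -0.38, 0.0], [0.0, -0.001, -1.0]]
wrist_force: [0.3, 1.0, -0.9]
opening: 0.0853
```

{"op": "jog_arm", "data": {"targets": [{"slide":[0,0,0],"delta_rot":[0,0,0]},{"slide":[0,0,0],"delta_rot":[0,0,0]},{"slide":[0,0,0],"delta_rot":[0,0,0]},{"slide":[0,0,0],"delta_rot":[0,0,0]},{"slide":[0,0,0],"delta_rot":[0,0,0]},{"slide":[0,0,0],"delta_rot":[0,0,0]},{"slide":[0,0,0],"delta_rot":[0,0,0]},{"slide":[0,0,0],"delta_rot":[0,0,0]}], "jaw": 0.25, "newtons": 20}}

```text
time: 10.47
tcp_pos: [0.5975, -0.1631, 0.2375]
ee_rot: [[0.38, 0.925, -0.002], [0.925, -0.38, 0.001], [-0.0, -0.002, -1.0]]
wrist_force: [-2.6, 0.6, -0.5]
opening: 0.0295
```

```bash
python3 n.py 0.0122
```

```text
10.4667 [ 0.597 -0.163  0.238] [-2.564  0.629 -0.521] [ 0.146  0.415 -0.038] j6 -2.3
needle img deg 163.7  reading 0.58 rad  strength 50/0  hub off [0.3 0.5] px
```

{"op": "jog_arm", "data": {"targets": [{"slide":[0,0,0.01],"delta_rot":[0,0,5]},{"slide":[0,0,0.02],"delta_rot":[0,0,10]},{"slide":[0,0,0.03],"delta_rot":[0,0,15]},{"slide":[0,0,0.03],"delta_rot":[0,0,20]},{"slide":[0,0,0.04],"delta_rot":[0,0,25]},{"slide":[0,0,0.05],"delta_rot":[0,0,30]},{"slide":[0,0,0.06],"delta_rot":[0,0,35]},{"slide":[0,0,0.07],"delta_rot":[0,0,40]}]}}

```text
time: 11.18
tcp_pos: [0.5975, -0.1631, 0.2375]
ee_rot: [[0.888, 0.461, -0.002], [0.461, -0.888, 0.001], [-0.001, -0.001, -1.0]]
wrist_force: [-3.5, 1.3, 2.7]
opening: 0.0294
```

```bash
python3 n.py 0.0127
```

```text
11.1833 [ 0.597 -0.163  0.237] [-3.495  1.257  2.702] [0.276 0.675 0.032] j6 37.9
needle img deg 192.7  reading 1.08 rad  strength 53/0  hub off [0.2 0.5] px
```

{"op": "jog_arm", "data": {"targets": [{"slide":[0,0,0.01],"delta_rot":[0,0,5]},{"slide":[0,0,0.02],"delta_rot":[0,0,10]},{"slide":[0,0,0.03],"delta_rot":[0,0,15]},{"slide":[0,0,0.03],"delta_rot":[0,0,20]},{"slide":[0,0,0.04],"delta_rot":[0,0,25]},{"slide":[0,0,0.05],"delta_rot":[0,0,30]},{"slide":[0,0,0.06],"delta_rot":[0,0,35]},{"slide":[0,0,0.07],"delta_rot":[0,0,40]}]}}

```text
time: 11.9
tcp_pos: [0.5975, -0.1631, 0.2375]
ee_rot: [[0.976, -0.216, -0.002], [-0.216, -0.976, 0.001], [-0.002, -0.0, -1.0]]
wrist_force: [-5.9, 2.6, 5.5]
opening: 0.0294
```

```bash
python3 n.py 0.0134
```

```text
11.9 [ 0.597 -0.163  0.237] [-5.897  2.574  5.497] [0.371 0.853 0.02 ] j6 77.8
needle img deg 221.5  reading 1.59 rad  strength 55/0  hub off [0.1 0.6] px
```

{"op": "jog_arm", "data": {"targets": [{"slide":[0,0,0.01],"delta_rot":[0,0,5]},{"slide":[0,0,0.02],"delta_rot":[0,0,10]},{"slide":[0,0,0.03],"delta_rot":[0,0,15]},{"slide":[0,0,0.03],"delta_rot":[0,0,20]},{"slide":[0,0,0.04],"delta_rot":[0,0,25]},{"slide":[0,0,0.05],"delta_rot":[0,0,30]},{"slide":[0,0,0.05],"delta_rot":[0,0,30]}]}}

```text
time: 12.53
tcp_pos: [0.5975, -0.163, 0.2375]
ee_rot: [[0.738, -0.674, -0.001], [-0.674, -0.738, 0.001], [-0.001, 0.001, -1.0]]
wrist_force: [-6.6, 2.5, 6.3]
opening: 0.029
```

```bash
python3 n.py 0.0139 n3
```

```text
12.5333 [ 0.598 -0.163  0.237] [-6.638  2.53   6.323] [ 0.406  0.978 -0.004] j6 107.8
needle img deg 243.0  reading 1.96 rad  strength 47/0  hub off [0.1 0.5] px
```

View pics/n3.png

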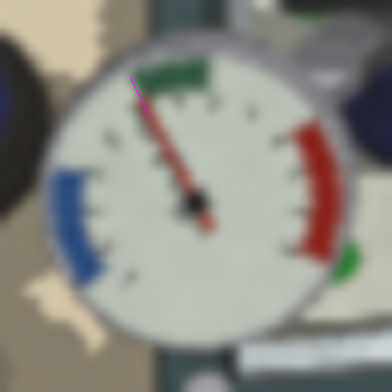

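The needle runs from the hub at (195,202) to the left edge of the green band at (140,85). It needs about 22° more.

{"op": "jog_arm", "data": {"targets": [{"slide":[0,0,0.01],"delta_rot":[0,0,5]},{"slide":[0,0,0.02],"delta_rot":[0,0,10]},{"slide":[0,0,0.03],"delta_rot":[0,0,15]},{"slide":[0,0,0.03],"delta_rot":[0,0,20]},{"slide":[0,0,0.04],"delta_rot":[0,0,22]},{"slide":[0,0,0.04],"delta_rot":[0,0,22]}]}}

```text
time: 13.08
tcp_pos: [0.5975, -0.163, 0.2374]
ee_rot: [[0.434, -0.901, -0.001], [-0.901, -0.434, 0.0], [-0.001, 0.001, -1.0]]
wrist_force: [-6.5, 3.1, 7.1]
opening: 0.0292
```

```bash
python3 n.py 0.0143
```

```text
13.0833 [ 0.598 -0.163  0.237] [-6.528  3.056  7.124] [ 0.429  1.002 -0.047] j6 129.7
needle img deg 260.0  reading 2.26 rad  strength 49/0  hub off [0.1 0.6] px
```

{"op": "jog_arm", "data": {"targets": [{"slide":[0,0,0],"delta_rot":[0,0,0]},{"slide":[0,0,0],"delta_rot":[0,0,0]},{"slide":[0,0,0],"delta_rot":[0,0,0]},{"slide":[0,0,0],"delta_rot":[0,0,0]},{"slide":[0,0,0],"delta_rot":[0,0,0]},{"slide":[0,0,0],"delta_rot":[0,0,0]},{"slide":[0,0,0],"delta_rot":[0,0,0]}], "jaw": 1}}

```text
time: 13.72
tcp_pos: [0.598, -0.1634, 0.2354]
ee_rot: [[0.433, -0.901, 0.0], [-0.901, -0.433, -0.0], [0.0, -0.0, -1.0]]
wrist_force: [0.4, 0.5, -0.8]
opening: 0.085
```

```bash
python3 n.py 0.0143
```

```text
13.7167 [ 0.598 -0.163  0.235] [ 0.406  0.462 -0.778] [-0.027 -0.01   0.012] j6 129.7
needle img deg 259.9  reading 2.26 rad  strength 48/0  hub off [0.1 0.6] px
```

Released at 2.26, mid-green. Retreat upwards.

{"op": "jog_arm", "data": {"targets": [{"slide":[0,0,-3],"delta_rot":[0,0,0]},{"slide":[0,0,-6],"delta_rot":[0,0,0]},{"slide":[0,0,-9],"delta_rot":[0,0,0]},{"slide":[0,0,-12],"delta_rot":[0,0,0]},{"slide":[0,0,-13],"delta_rot":[0,0,0]},{"slide":[0,0,-13],"delta_rot":[0,0,0]},{"slide":[0,0,-13],"delta_rot":[0,0,0]},{"slide":[0,0,-13],"delta_rot":[0,0,0]}]}}

```text
time: 14.43
tcp_pos: [0.5973, -0.163, 0.3626]
ee_rot: [[0.433, -0.901, -0.004], [-0.901, -0.433, 0.002], [-0.003, 0.003, -1.0]]
wrist_force: [-0.3, -0.3, -0.6]
opening: 0.0856
```

```bash
python3 n.py 0.0143 n4; python3 - <<'E'
from h import *
im,_=capture("scene"); S=cv2.resize(im[190:350,120:340],(480,349),interpolation=2)[:,:,::-1]; n=cv2.imread('pics/n4.png'); cv2.imwrite('pics/c4.png',np.hstack([S,cv2.resize(n,(320,349))]))
E
```

```text
14.4333 [ 0.597 -0.163  0.363] [-0.25  -0.325 -0.602] [-0.005  0.017  0.013] j6 129.7
needle img deg 260.0  reading 2.26 rad  strength 48/0  hub off [0.1 0.6] px
```

View pics/c4.png

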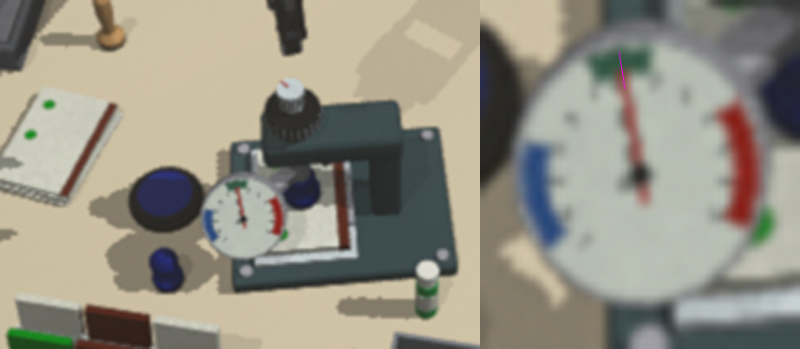

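The needle stands in the middle of the green band, with its tip at about (622,75). The arm is clear, and the folder and the other things are where they were.

```bash
python3 -c "
from plant import *
print(sign_off())"
```

```text
the job is handed in; nothing more can be done
None
```

The press is set up, and I handed the job in at about 14.5 s of the 61 s allowed.

- **Coarse wheel:** I turned it about 117° clockwise, in small steps with a dial reading after each one near contact. The stamp touched and the needle stopped in the blue band, at about 0.6 rad. It stayed there (0.58) when I let go of the wheel.
- **Fine knob:** I turned it about 132° with the knob alone. The needle rose to 2.26 rad, in the middle of the green band (1.95 to 2.55).
- **After letting go:** With the arm raised clear, the needle still read 2.26 rad. The needle's highest reading was 2.26, well short of the red zone at 3.37.
- **Surroundings:** By eye in the last picture, the folder and the neighbouring things in view looked undisturbed. I did not measure their positions again, and the gift box and pen were outside that view. The highest wrist force I saw was about 15 N.

No check failed. My first dial reader found the wrong dial centre and gave bad angles, so I replaced it before turning anything.

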